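# Make up two confectionery gift boxes

## Robot

A 6-joint arm with a two-finger parallel gripper is mounted at the origin on the work surface. World frame = base frame: x ahead of the robot, y to its left, z up, the work surface at z = 0. Lengths are in m, angles in rad, forces in N, time in s.
With the tool pointing down it reaches from about 0.3 to 0.75 m from the base axis. Payload 8.5 kg.
Tool frame: the origin (TCP) lies on the centre line of the jaws, within the pads' length; the fingertips stand 22 mm ahead of it and the grasp point (between the pads) lies 3 mm ahead of it; z points along the fingers, y is the direction in which the jaws open and shut (so a half turn about z gives the same grasp; the last joint's range is limited). The gripper opens to 88 mm and grips with 3 to 60 N. Pads are 18 mm wide; open, the fingers measure 123 mm over their backs; the gripper's body (75 mm by 187 mm) begins 45 mm behind the grasp point.
Start: joints at [-1.408, 0.381, 1.297, -0, 1.464, -0.215], TCP at [0.203, -0.511, 0.261] pointing down, gripper open.
Joint ranges: [-3.11, 3.11], [-0.89, 2.33], [0.22, 2.48], [-1.42, 4.56], [0.17, 2.85], [-2.88, 2.88]. Speed limits (rad/s): [2.39, 2.39, 3.14, 3.14, 3.14, 3.14].

## Interface

Orientations are given as [roll, pitch, yaw] about the fixed x, y, z axes, in that order (R = Rz(yaw) Ry(pitch) Rx(roll)).
In Python, from workcell import readout, eyes, job gives the robot as it stands.
- The arm moves only by the tool jog_arm, never from a script. Its arguments are lists of equal length, an entry for each row: "grip": the finger opening in cm, from 0 to 8.81; "xyz": the shift along the tool's x, y, z in cm, a list of three; "rotation": the turn, a rotation vector about the tool's x, y, z in rad, a list of three. In form: {"grip": [grip, ...], "xyz": [[x, y, z], ...], "rotation": [[ax, ay, az], ...]}. A call has 1 to 12 rows; each row shifts and turns the commanded pose from where the row before left it, along the tool's axes as they then stand; what a row does not reach is not made up. A row lasts 1/12 s, in which the tool goes at most 41.7 mm and 7.16 degrees, less where a joint would pass 70% of its speed; a pose out of reach is approached as far as the arm can. A call is refused whole if a number of a shift passes 4.17 or a number of a turn 0.125, either way. A call with a gripper value outside its range is refused whole. The fingers move at their own pace and stop on an object; "newtons" is the grip in N (left out, the last holds). Time passes only in rows, so rows that do not move let the fingers close. It gives the time, the measured TCP pose, the force and the opening at its end, in the units of the state.
- readout.get_state(): the state, without advancing time (a new reading comes with each control period).
- eyes.get_image(name): name is "scene" or "side" or "wrist"; returns a dict with "frame" (400x640x3 uint8, blue, green, red), "mtx" (3x3 intrinsics, pixels), "rvec" (rotation vector, rad) and "tvec" (3), from world to camera coordinates, as OpenCV has them. Camera axes: x right, y down, z forward; pixel columns grow to the right and rows downward; lengths in m; the calibration is good to about 2 mm. A picture is of the moment at which its call begins. There is no depth.
- job.job_done(): hands the job in, once; it reports no verdict.
The state is a dict: "clock": time; "joints": joint angles; "dq": joint speeds; "joint_torque": joint torques, N m; "eef_pos": TCP position; "tcp_rot": TCP orientation; "wrist_force": force on the tool from outside, world axes, zero at the start; "ft_torque": the same for the moment, N m; "grip_width": opening from 0.0 (shut) to 1.0 (fully open).
Only numpy, scipy, OpenCV 4.12 (cv2) and the standard library are available. Lean on these libraries where they do the work, as an engineer would, in place of code of your own. Each camera call takes 0.05 s, during which the arm holds its last target. There are 200 camera calls.

## Task

Make up the two gift boxes from the stock on the bench: in the square burgundy tray put the red-lidded cherry jar and the gold tin, one in each small cell (either way round), and the pink carton in the long cell; in the long green tray put the orange-lidded jar in the small cell and the brown carton in the long cell. Everything stands upright, flat on the floor of its cell; the jars are glass, so set them down, do not drop or topple them. The green-lidded jar and the blue tin are not in these sets: leave them standing where they are.

Things in the scene. Friction and masses are not known exactly. Their poses are not given: they have to be found in the camera images.
- square_tray: Square burgundy gift tray, open, cream floor, 152 x 152 mm outside, fixed on the bench. Walls 4 mm thick, 20 mm high; dividers 4 mm, 19 mm high; floor 4 mm above the bench. Origin: centre of its underside, z up. Inside: two small cells 70 x 70 mm centred at x = -37 and +37 mm, y = +37 mm; one long cell 144 (x) x 70 (y) mm centred at x = 0, y = -37 mm.
- long_tray: Long dark green gift tray, open, cream floor, 226 (x) x 78 (y) mm outside, fixed on the bench. Walls 4 mm thick, 20 mm high; dividers 4 mm, 19 mm high; floor 4 mm above the bench. Origin: centre of its underside, z up. Inside: a long cell 144 (x) x 70 (y) mm centred at x = -37 mm, y = 0; a small cell 70 x 70 mm centred at x = +74 mm, y = 0.
- cherry_jar_c (a point): Round glass preserve jar of red cherries with a red lid, standing upright on the bench, 52 mm in diameter and 80 mm tall with straight sides, about 190 g. The point is its centre, 40 mm above its base; z points up along the jar.
- orange_jar_c (a point): Round glass preserve jar of orange marmalade with an orange lid, standing upright on the bench, 52 mm in diameter and 80 mm tall with straight sides, about 190 g. The point is its centre, 40 mm above its base; z points up along the jar.
- green_jar_c (a point): Round glass preserve jar of green cherries with a green lid (not wanted in these boxes), standing upright on the bench, 52 mm in diameter and 80 mm tall with straight sides, about 190 g. The point is its centre, 40 mm above its base; z points up along the jar.
- gold_tin_c (a point): Round gold tin with a small cream disc on its lid, standing on the bench, 56 mm in diameter and 40 mm tall, about 110 g. The point is its centre, 20 mm above its base; z up.
- blue_tin_c (a point): Round blue tin with a small cream disc on its lid, standing on the bench, 56 mm in diameter and 40 mm tall, about 110 g. The point is its centre, 20 mm above its base; z up. Not wanted in these boxes.
- pink_carton_c (a point): Long pink carton with two gold bands, lying on the bench, 116 mm long (its x axis), 42 mm wide (y) and 46 mm tall (z, up), about 200 g. The point is its centre, 23 mm above its underside.
- brown_carton_c (a point): Long dark brown carton with two gold bands, lying on the bench, 116 mm long (its x axis), 42 mm wide (y) and 46 mm tall (z, up), about 200 g. The point is its centre, 23 mm above its underside.
Things that resemble listed ones, but are neither listed nor needed, are in the scene too. Several things look just like the part that bears brown_carton_c: the one meant starts nearest to the robot's base.

How it is judged:
By the outcome, as a careful person would: the job done as asked, in the order asked, and still so for the second after the job is handed in, with the robot touching nothing.
It also fails if it takes over 112 s, if anything falls off the work surface, if the arm or the gripper's body presses on something with over 40 N, if the wrist force passes 120 N, or if a joint passes its speed limit or range.

## Working session

There is one attempt and no reset: what is moved stays moved. The work goes in short steps, Python scripts to look and compute and a tool call to move; the robot and the scene stay as the last step left them, time stands still between calls to the robot, and variables do not carry over. Pictures are saved under pics/ and viewed, about 12 in all and at most 16, crops included, and the job is handed in when it is done.

Besides the shell and the picture viewer there is one more tool, called after "Emit:" in YAML: its name, and indented under it one key for each argument. jog_arm: Moves the arm, as the interface text tells. Its arguments: {"type":"object","properties":{"grip":{"type":"array"},"xyz":{"type":"array"},"rotation":{"type":"array"},"newtons":{"type":"number"}},"required":["grip","xyz","rotation"]}

```bash
ls; mkdir -p pics; python3 - <<'E'
from workcell import readout, eyes, job
import cv2
s=readout.get_state(); print(s)
for n in ["scene","side"]:
    d=eyes.get_image(n); cv2.imwrite(f"pics/{n}0.png",d["frame"]); print(n,d["mtx"],d["rvec"],d["tvec"])
E
```

```text
pics
{'clock': 0.0, 'joints': array([-1.40829792e+00,  3.81186754e-01,  1.29829123e+00, -1.93218262e-05,
        1.46359443e+00, -2.15289444e-01]), 'dq': array([-0.00020339,  0.00069932, -0.00125542,  0.00130907, -0.00079331,
        0.00117115]), 'joint_torque': array([ 2.57809246e-03, -4.37916827e+01, -2.24560583e+01,  7.14434171e-02,
        3.51990026e-02, -1.01842204e-04]), 'eef_pos': array([ 0.20283133, -0.51095003,  0.26013244]), 'tcp_rot': array([-3.14014295e+00, -2.97357423e-04,  3.77789714e-01]), 'wrist_force': array([ 1.14117641, -0.66349026, -0.18136948]), 'ft_torque': array([ 0.02605182,  0.03026675, -0.02648964]), 'grip_width': 1.0006125687348038}
scene [[417.36105446   0.         319.08863217]
 [  0.         417.36105446 199.6377953 ]
 [  0.           0.           1.        ]] [ 0.76654261  2.70319248 -0.89942044] [ 0.50676827 -0.16571974  1.25752383]
side [[365.41997535   0.         318.73660275]
 [  0.         365.41997535 195.72607388]
 [  0.           0.           1.        ]] [ 0.16091589 -2.94801681  1.02013599] [0.55609706 0.13586738 1.03010401]
```

View pics/scene0.png

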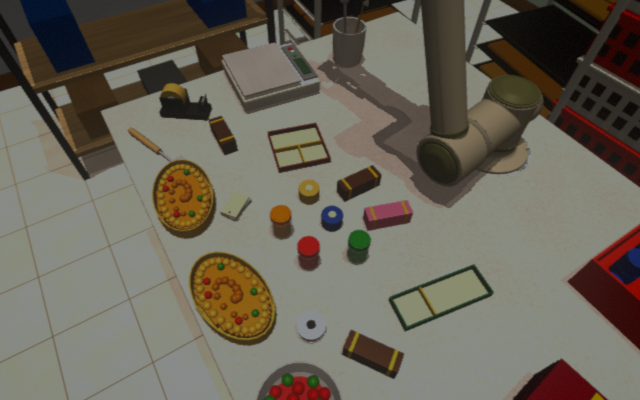

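View pics/side0.png

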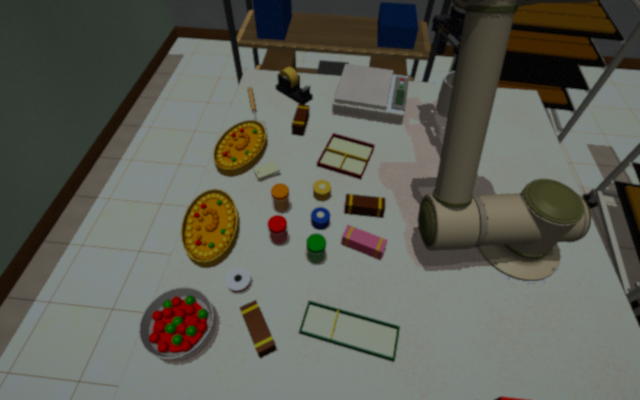

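The scene picture shows the square tray near (299,147), the long tray near (441,296), the jars at orange (281,215), red (309,246) and green (359,241). The tins are gold (309,188) and blue (332,215), and the cartons pink (388,214) and brown (359,183). The other brown cartons are farther from the base. Next I'll enlarge both.

```bash
cat > h.py <<'E'
import numpy as np, cv2
from workcell import readout, eyes, job
def proj(d,P):
    return cv2.projectPoints(np.float64(P).reshape(-1,1,3),d["rvec"],d["tvec"],d["mtx"],None)[0].reshape(-1,2)
def ground(d,px,z):
    "pixel -> world point on the plane z"
    R=cv2.Rodrigues(d["rvec"])[0]; c=-R.T@np.ravel(d["tvec"])
    r=R.T@np.linalg.inv(d["mtx"])@np.array([px[0],px[1],1.])
    return c+r*(z-c[2])/r[2]
def crop(f,x,y,w,h,s,name):
    g=cv2.convertScaleAbs(f[y:y+h,x:x+w],alpha=1.5,beta=10)
    cv2.imwrite(name,cv2.resize(g,None,fx=s,fy=s,interpolation=cv2.INTER_CUBIC))
E
python3 - <<'E'
from h import *
import pickle
d={n:eyes.get_image(n) for n in ["scene","side"]}
pickle.dump(d,open("d0.pkl","wb"))
crop(d["scene"]["frame"],240,115,260,220,2.7,"pics/sc1.png")
crop(d["side"]["frame"],220,130,200,230,2.6,"pics/si1.png")
E
```

```text
(no output)
```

View pics/sc1.png

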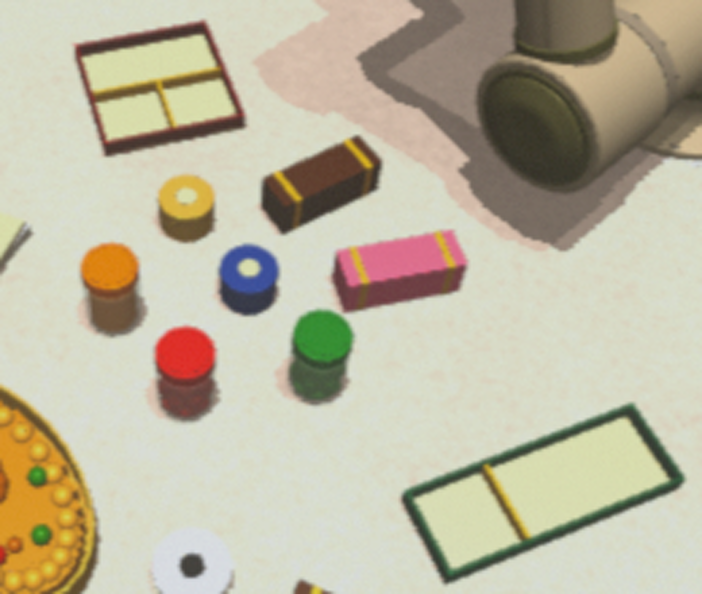

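View pics/si1.png

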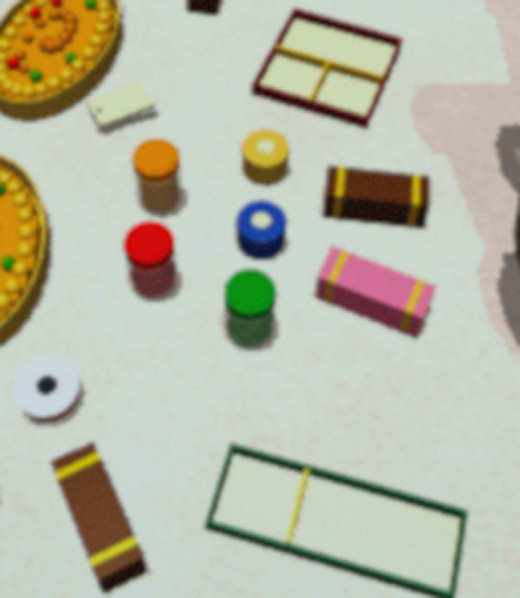

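```bash
cat > m.py <<'E'
from h import *
import pickle
d=pickle.load(open("d0.pkl","rb"))
M={"sq":(.02,[(77,46),(206,24),(243,118),(106,147)],[(296,11),(401,40),(366,118),(254,88)]),
"long":(.02,[(404,494),(631,405),(683,478),(448,573)],[(233,447),(466,512),(454,595),(208,525)]),
"orange":(.08,[(110,268)],[(157,159)]),"red":(.08,[(185,353)],[(150,244)]),"green":(.08,[(323,336)],[(250,294)]),
"gold":(.04,[(187,197)],[(265,146)]),"blue":(.04,[(249,268)],[(261,219)]),
"pink":(.046,[(335,248),(455,231),(465,262),(345,285)],[(332,249),(434,287),(420,316),(318,280)]),
"brown":(.046,[(262,182),(360,137),(381,165),(283,208)],[(329,168),(428,177),(426,205),(325,199)])}
for k,(z,a,b) in M.items():
    for n,pts,s,o in(("scene",a,2.7,(240,115)),("side",b,2.6,(220,130))):
        P=np.array([ground(d[n],np.array(p)/s+o,z)[:2] for p in pts])
        e=[] if len(P)<4 else (np.linalg.norm(np.roll(P,-1,0)-P,axis=1)*1e3).round()
        print(k,n,P.mean(0).round(4),(P.round(3).tolist() if len(P)>1 else ""),e)
        if len(P)>1:
            (c,wh,an)=cv2.minAreaRect(np.float32(P*1000)); 
            i=0 if np.linalg.norm(P[1]-P[0])>=np.linalg.norm(P[2]-P[1]) else 1
            v=(P[(i+1)%4]-P[i])+(P[(i+2)%4]-P[(i+3)%4]); print("   long-axis yaw",np.degrees(np.arctan2(v[1],v[0])).round(1))
E
python3 m.py
```

```text
sq scene [ 0.4978 -0.2731] [[0.547, -0.367], [0.406, -0.324], [0.448, -0.182], [0.591, -0.22]] [147. 148. 148. 153.]
   long-axis yaw 73.4
sq side [ 0.4953 -0.2764] [[0.545, -0.367], [0.405, -0.329], [0.446, -0.188], [0.586, -0.221]] [145. 147. 144. 152.]
   long-axis yaw 74.1
long scene [0.4582 0.2969] [[0.563, 0.242], [0.342, 0.28], [0.354, 0.353], [0.574, 0.313]] [225.  74. 224.  72.]
   long-axis yaw 169.9
long side [0.4551 0.2953] [[0.557, 0.24], [0.34, 0.277], [0.353, 0.35], [0.571, 0.314]] [220.  74. 221.  75.]
   long-axis yaw 170.5
orange scene [ 0.6778 -0.0465]  []
orange side [ 0.6743 -0.0483]  []
red scene [0.6662 0.0621]  []
red side [0.6628 0.0616]  []
green scene [0.5579 0.1087]  []
green side [0.5559 0.1083]  []
gold scene [ 0.5618 -0.1073]  []
gold side [ 0.562  -0.1133]  []
blue scene [ 0.5563 -0.0055]  []
blue side [ 0.5562 -0.0103]  []
pink scene [0.4311 0.0599] [[0.478, 0.021], [0.369, 0.063], [0.384, 0.096], [0.494, 0.059]] [117.  36. 117.  42.]
   long-axis yaw 160.0
pink side [0.4307 0.0601] [[0.478, 0.024], [0.371, 0.059], [0.385, 0.094], [0.49, 0.064]] [112.  38. 109.  42.]
   long-axis yaw 162.9
brown scene [ 0.4347 -0.0608] [[0.492, -0.081], [0.375, -0.079], [0.379, -0.039], [0.493, -0.044]] [117.  41. 114.  37.]
   long-axis yaw 178.1
brown side [ 0.4323 -0.064 ] [[0.487, -0.085], [0.376, -0.085], [0.378, -0.045], [0.489, -0.041]] [111.  39. 111.  44.]
   long-axis yaw -178.8
```

Emit:
jog_arm:
  grip: [7.5,7.5,7.5,7.5,7.5,7.5,7.5,7.5,7.5,7.5,7.5,7.5]
  xyz:
    - [0,0,0]
    - [0,0,0]
    - [0,0,0]
    - [0,0,0]
    - [0,0,0]
    - [0,0,0]
    - [0,-3,0]
    - [0.5,-4,0]
    - [0.5,-4,0]
    - [0.5,-4,0]
    - [0.5,-4,0]
    - [0.5,-4,0]
  rotation:
    - [0,0,0.117]
    - [0,0,0.117]
    - [0,0,0.117]
    - [0,0,0.117]
    - [0,0,0.117]
    - [0,0,0.117]
    - [0,0,0]
    - [0,0,0]
    - [0,0,0]
    - [0,0,0]
    - [0,0,0]
    - [0,0,0]
  newtons: 20

```text
clock: 1.2
eef_pos: [0.3001, -0.2993, 0.2607]
tcp_rot: [-3.142, 0.0, -0.325]
wrist_force: [1.2, -0.2, 0.3]
grip_width: 0.851
```

```bash
cat >> h.py <<'E'
def to(x,y,z,yaw):
    "shift in tool axes (cm) after turning, and turn about tool z (rad), to reach a tool-down pose; yaw in deg"
    s=readout.get_state(); p=s["eef_pos"]; w=s["tcp_rot"][2]; g=np.radians(yaw)
    dx=np.array([x,y,z])-p; c,n=np.cos(g),np.sin(g)
    print("t",round(s["clock"],2),"p",p.round(4),"yaw",np.degrees(w).round(1),"rp",s["tcp_rot"][:2].round(3),"grip",(s["grip_width"]*88).round(1),"F",s["wrist_force"].round(1))
    print("shift cm",(100*np.array([c*dx[0]+n*dx[1],n*dx[0]-c*dx[1],-dx[2]])).round(2),"turn z",np.round(-((g-w+np.pi)%(2*np.pi)-np.pi),3))
E
python3 -c "
from h import *
to(.431,.06,.20,-18.5)"
```

```text
Traceback (most recent call last):
  File "h.py", line 17, in to
    print("t",round(s["clock"],2),"p",p.round(4),"yaw",np.degrees(w).round(1),"rp",s["tcp_rot"][:2].round(3),"grip",(s["grip_width"]*88).round(1),"F",s["wrist_force"].round(1))
                                                                                                                    ^^^^^^^^^^^^^^^^^^^^^^^^^^
AttributeError: 'float' object has no attribute 'round'
```

```bash
sed -i 's/(s\["grip_width"\]\*88).round(1)/round(s["grip_width"]*88,1)/' h.py; python3 - <<'E'
from h import *
to(.431,.06,.20,-18.5)
d=eyes.get_image("wrist"); f=d["frame"].copy()
import pickle; pickle.dump(d,open("w1.pkl","wb"))
c=np.array([.4965,-.2745]);a=np.radians(-16.3);R=np.array([[np.cos(a),-np.sin(a)],[np.sin(a),np.cos(a)]])
for q in [(-76,-76),(76,-76),(76,76),(-76,76)]:
    p=c+R@np.array(q)/1e3; u=proj(d,[[*p,.02]])[0]; print(q,p.round(3),u.round(1))
    cv2.drawMarker(f,tuple(int(v) for v in u),(255,255,0),cv2.MARKER_CROSS,12)
cv2.imwrite("pics/w1.png",cv2.convertScaleAbs(f,alpha=1.4))
E
```

```text
t 1.2 p [ 0.3001 -0.2993  0.2607] yaw -18.6 rp [-3.142  0.   ] grip 74.8 F [ 1.2 -0.2  0.3]
shift cm [  1.01 -38.22   6.07] turn z -0.002
(-76, -76) [ 0.402 -0.326] [304.6  75.3]
(76, -76) [ 0.548 -0.369] [ 297.  -100.2]
(76, 76) [ 0.591 -0.223] [133.3 -92.5]
(-76, 76) [ 0.445 -0.18 ] [160.1  81.4]
```

View pics/w1.png

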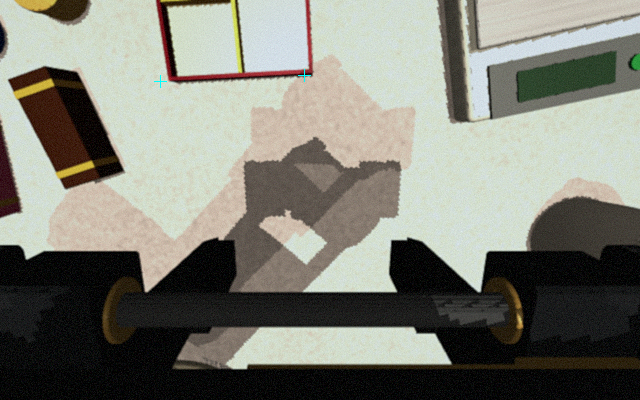

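The wrist view shows the tray's near corners at about (312,74) and (168,79). They sit about 8 px to the right of my prediction, so the tray may be up to 8 mm further to -y. I'll check the bias over the pink carton.

Emit:
jog_arm:
  grip: [7.0,7.0,7.0,7.0,7.0,7.0,7.0,7.0,7.0,7.0,7.0]
  xyz:
    - [0.1,-3.8,0]
    - [0.1,-3.8,0]
    - [0.1,-3.8,0]
    - [0.1,-3.8,0]
    - [0.1,-3.8,0]
    - [0.1,-3.8,1]
    - [0.1,-3.8,1]
    - [0.1,-3.8,1]
    - [0.1,-3.8,1]
    - [0.1,-3.8,2]
    - [0,0,0]
  rotation:
    - [0,0,0]
    - [0,0,0]
    - [0,0,0]
    - [0,0,0]
    - [0,0,0]
    - [0,0,0]
    - [0,0,0]
    - [0,0,0]
    - [0,0,0]
    - [0,0,0]
    - [0,0,0]

```text
clock: 2.17
eef_pos: [0.4297, 0.0596, 0.1988]
tcp_rot: [-3.141, 0.004, -0.319]
wrist_force: [-1.2, 0.1, -0.8]
grip_width: 0.794
```

```bash
python3 - <<'E'
from h import *
to(.431,.06,.05,-18.5)
d=eyes.get_image("wrist"); f=d["frame"].copy()
import pickle; pickle.dump(d,open("w2.pkl","wb"))
for n,p in dict(green=(.557,.1085,.08),red=(.6645,.062,.08),orange=(.676,-.0475,.08),gold=(.562,-.110,.04),blue=(.556,-.008,.04),pink=(.431,.06,.046),brown=(.4335,-.0625,.046)).items():
    u=proj(d,[p])[0]; print(n,u.round(0)); cv2.drawMarker(f,tuple(int(v) for v in u),(255,255,0),cv2.MARKER_CROSS,12)
cv2.imwrite("pics/w2.png",cv2.convertScaleAbs(f,alpha=1.4))
E
```

```text
t 2.17 p [0.4297 0.0596 0.1988] yaw -18.2 rp [-3.141  0.004] grip 69.9 F [-1.2  0.1 -0.8]
shift cm [ 0.11 -0.08 14.88] turn z 0.004
green [185.  54.]
red [ 182. -161.]
orange [ 356. -265.]
gold [472. -44.]
blue [343.  13.]
pink [310. 191.]
brown [448. 144.]
```

View pics/w2.png

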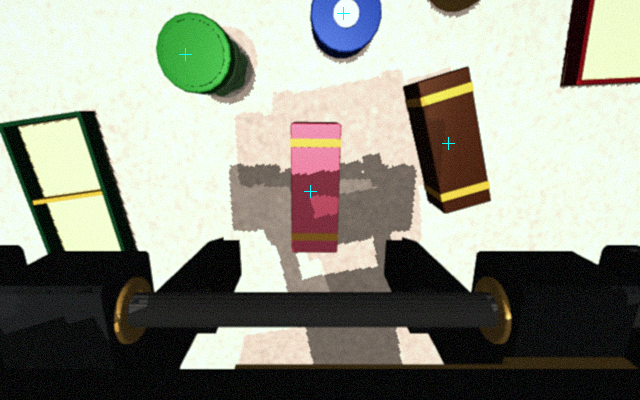

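```bash
python3 - <<'E'
from h import *
import pickle
for n,p,y in(("w2.pkl",(.4297,.0596,.1988),-.319),("w1.pkl",(.3001,-.2993,.2607),-.325)):
    d=pickle.load(open(n,"rb")); p=np.array(p); ty=np.array([np.sin(y),-np.cos(y),0])
    for h in(.08,.05,0,-.022,p[2]*-1+.046): print(n,h,proj(d,[p+[0,0,h]])[0].round(1),proj(d,[p+[0,0,h]-ty*.035])[0].round(1),proj(d,[p+[0,0,h]+ty*.035])[0].round(1))
    R=cv2.Rodrigues(d["rvec"])[0]; print("cam",(-R.T@np.ravel(d["tvec"])-p).round(4),R[2].round(3)); print(d["mtx"][0])
E
```

```text
w2.pkl 0.08 [309.3 494.2] [119.1 494.3] [499.2 494.1]
w2.pkl 0.05 [310.1 369.9] [181.7 369.9] [438.4 369.9]
w2.pkl 0 [310.8 279.1] [227.5 279.1] [394.  279.1]
w2.pkl -0.022 [310.9 256.6] [238.8 256.6] [383.1 256.7]
w2.pkl -0.1528 [311.4 192.3] [271.2 192.2] [351.6 192.3]
cam [ 0.0643 -0.0217  0.1235] [-0.255  0.083 -0.963]
[326.3544947    0.         312.30501961]
w1.pkl 0.08 [309.5 492.6] [119.1 492.8] [499.6 492.3]
w1.pkl 0.05 [310.3 369.1] [181.8 369.2] [438.6 369. ]
w1.pkl 0 [310.8 279.1] [227.5 279.1] [394.1 279. ]
w1.pkl -0.022 [311.  256.8] [238.8 256.8] [383.  256.8]
w1.pkl -0.2147 [311.4 179.1] [278.3 179.1] [344.6 179.1]
cam [ 0.0637 -0.0219  0.1238] [-0.251  0.083 -0.964]
[326.3544947    0.         312.30501961]
```

The pink carton's top centre is at (315,187), against a jaw plane at about x 313, so I'll shift 2 mm right and 3 mm forward and take it.

Emit:
jog_arm:
  grip: [7.0,7.0,7.0,7.0,7.0,7.0,3.5,3.5,3.5,3.5,3.5,3.5]
  xyz:
    - [0.3,0.2,2]
    - [0,0,3.5]
    - [0,0,3.5]
    - [0,0,3]
    - [0,0,2]
    - [0,0,0.9]
    - [0,0,0]
    - [0,0,0]
    - [0,0,0]
    - [0,0,0]
    - [0,0,0]
    - [0,0,0]
  rotation:
    - [0,0,0]
    - [0,0,0]
    - [0,0,0]
    - [0,0,0]
    - [0,0,0]
    - [0,0,0]
    - [0,0,0]
    - [0,0,0]
    - [0,0,0]
    - [0,0,0]
    - [0,0,0]
    - [0,0,0]

```text
clock: 3.22
eef_pos: [0.4328, 0.0518, 0.0533]
tcp_rot: [-3.141, -0.002, -0.324]
wrist_force: [-0.4, -1.2, 8.3]
grip_width: 0.474
```

```bash
python3 - <<'E'
from h import *
to(.486,-.312,.13,-16.3)
E
```

```text
t 3.22 p [0.4328 0.0518 0.0533] yaw -18.6 rp [-3.141e+00 -2.000e-03] grip 41.7 F [-0.4 -1.2  8.3]
shift cm [15.32 33.42 -7.67] turn z -0.04
```

Emit:
jog_arm:
  grip: [3.5,3.5,3.5,3.5,3.5,3.5,3.5,3.5,3.5,3.5,3.5,3.5]
  xyz:
    - [0,0,-1]
    - [0,0,-3]
    - [0,0,-4]
    - [0.8,2,-3]
    - [1.5,3.2,0]
    - [1.6,3.5,0]
    - [1.6,3.5,0]
    - [1.6,3.5,0]
    - [1.6,3.5,0]
    - [1.6,3.5,0]
    - [1.6,3.5,0]
    - [1.6,3.5,0]
  rotation:
    - [0,0,0]
    - [0,0,0]
    - [0,0,0]
    - [0,0,0]
    - [0,0,-0.04]
    - [0,0,0]
    - [0,0,0]
    - [0,0,0]
    - [0,0,0]
    - [0,0,0]
    - [0,0,0]
    - [0,0,0]

```text
clock: 4.22
eef_pos: [0.4758, -0.2731, 0.1624]
tcp_rot: [-3.141, 0.0, -0.284]
wrist_force: [0.8, 0.0, -2.0]
grip_width: 0.475
```

Emit:
jog_arm:
  grip: [3.5,3.5,3.5,3.5]
  xyz:
    - [1,2.4,0]
    - [0.5,1,0]
    - [0,0,0]
    - [0,0,0]
  rotation:
    - [0,0,0]
    - [0,0,0]
    - [0,0,0]
    - [0,0,0]

```text
clock: 4.55
eef_pos: [0.4808, -0.3071, 0.1621]
tcp_rot: [-3.141, 0.001, -0.284]
wrist_force: [-0.4, 0.6, -2.1]
grip_width: 0.473
```

```bash
python3 - <<'E'
from h import *
to(.486,-.312,.13,-16.3)
d=eyes.get_image("wrist"); f=d["frame"].copy()
import pickle; pickle.dump(d,open("w3.pkl","wb"))
c=np.array([.4965,-.2745]);a=np.radians(-16.3);R=np.array([[np.cos(a),-np.sin(a)],[np.sin(a),np.cos(a)]])
for q in [(-76,-76),(76,-76),(76,76),(-76,76),(0,0)]:
    p=c+R@np.array(q)/1e3; u=proj(d,[[*p,.02]])[0]; print(q,u.round(1))
    cv2.drawMarker(f,tuple(int(v) for v in u),(255,255,0),cv2.MARKER_CROSS,12)
cv2.imwrite("pics/w3.png",cv2.convertScaleAbs(f,alpha=1.4))
E
```

```text
t 4.55 p [ 0.4808 -0.3071  0.1621] yaw -16.3 rp [-3.141e+00  1.000e-03] grip 41.6 F [-0.4  0.6 -2.1]
shift cm [0.64 0.32 3.21] turn z 0.0
(-76, -76) [356.3 271.5]
(76, -76) [363.5  93.1]
(76, 76) [166.9  93. ]
(-76, 76) [186.9 271.4]
(0, 0) [268.7 188.8]
```

View pics/w3.png

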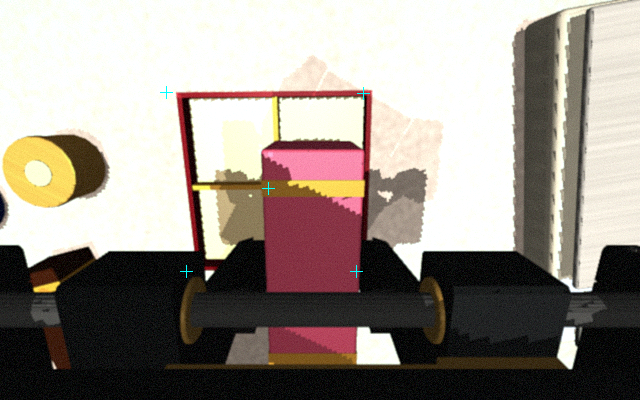

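The view shows the tray rim's far corners at (178,94) and (371,92), with the main divider near x 277. The tray centre is therefore about 6 mm further to -y than the outside cameras said, and the pink pick showed the same bias. I'll correct by +7 mm in tool y.

Emit:
jog_arm:
  grip: [3.5,3.5,3.5,3.5,3.5,3.5,3.5,3.5,3.5]
  xyz:
    - [0.5,0.7,1]
    - [0,0,2]
    - [0,0,2]
    - [0,0,2]
    - [0,0,1.5]
    - [0,0,0.8]
    - [0,0,0.6]
    - [0,0,0]
    - [0,0,0]
  rotation:
    - [0,0,0]
    - [0,0,0]
    - [0,0,0]
    - [0,0,0]
    - [0,0,0]
    - [0,0,0]
    - [0,0,0]
    - [0,0,0]
    - [0,0,0]

```text
clock: 5.35
eef_pos: [0.4842, -0.3161, 0.0638]
tcp_rot: [3.141, -0.001, -0.284]
wrist_force: [-0.1, 0.2, -1.5]
grip_width: 0.481
```

```bash
python3 - <<'E'
from h import *
to(.4851,-.3165,.0573,-16.3)
E
```

```text
t 5.35 p [ 0.4842 -0.3161  0.0638] yaw -16.3 rp [ 3.141e+00 -1.000e-03] grip 42.3 F [-0.1  0.2 -1.5]
shift cm [0.09 0.01 0.65] turn z 0.001
```

Emit:
jog_arm:
  grip: [3.5,3.5,3.5,3.5,3.5]
  xyz:
    - [0,0,0.3]
    - [0,0,0.2]
    - [0,0,0.2]
    - [0,0,0]
    - [0,0,0]
  rotation:
    - [0,0,0]
    - [0,0,0]
    - [0,0,0]
    - [0,0,0]
    - [0,0,0]

```text
clock: 5.77
eef_pos: [0.4841, -0.3164, 0.0573]
tcp_rot: [3.141, -0.001, -0.284]
wrist_force: [-1.4, 2.2, 4.9]
grip_width: 0.472
```

Emit:
jog_arm:
  grip: [5.8,5.8,5.8,5.8,5.8,6,7,7,7.5,7.5,7.5,7.5]
  xyz:
    - [0,0,0]
    - [0,0,0]
    - [0,0,0]
    - [0,0,-1]
    - [0,0,-3]
    - [0,0,-4]
    - [0,0,-3]
    - [0,0,0]
    - [0,0,0]
    - [0,0,0]
    - [0,0,0]
    - [0,0,0]
  rotation:
    - [0,0,0]
    - [0,0,0]
    - [0,0,0]
    - [0,0,0]
    - [0,0,0]
    - [0,0,-0.1]
    - [0,0,-0.115]
    - [0,0,-0.115]
    - [0,0,-0.115]
    - [0,0,-0.115]
    - [0,0,-0.115]
    - [0,0,-0.115]

```text
clock: 6.77
eef_pos: [0.4839, -0.3162, 0.1672]
tcp_rot: [3.141, -0.0, 0.511]
wrist_force: [-1.2, 0.3, -0.1]
grip_width: 0.849
```

```bash
python3 - <<'E'
from h import *
import pickle
w=pickle.load(open("w3.pkl","rb")); print("gold from w3",ground(w,(36,174),.04).round(4))
w=pickle.load(open("w2.pkl","rb")); print("green from w2",ground(w,(191,54),.08).round(4),"blue",ground(w,(344,12),.04).round(4),"brown",ground(w,(451,140),.046).round(4))
to(.561,-.116,.16,73.7)
E
```

```text
gold from w3 [ 0.5609 -0.1118  0.04  ]
green from w2 [0.5558 0.1046 0.08  ] blue [ 0.5565 -0.0088  0.04  ] brown [ 0.4359 -0.0652  0.046 ]
t 6.77 p [ 0.4839 -0.3162  0.1672] yaw 29.3 rp [ 3.141 -0.   ] grip 74.7 F [-1.2  0.3 -0.1]
shift cm [21.38  1.78  0.72] turn z -0.775
```

Emit:
jog_arm:
  grip: [8.5,8.5,8.5,8.5,8.5,8.5,8.5,8.5,8.5,8.5,8.5,8.5]
  xyz:
    - [0,0,0]
    - [0,0,0]
    - [0,0,0]
    - [0,0,0]
    - [0,0,0]
    - [0,0,0]
    - [2,0.2,0]
    - [4,0.4,0]
    - [4,0.4,0]
    - [4,0.4,0]
    - [4,0.3,0.5]
    - [3.5,0,0.2]
  rotation:
    - [0,0,-0.115]
    - [0,0,-0.115]
    - [0,0,-0.115]
    - [0,0,-0.115]
    - [0,0,-0.115]
    - [0,0,-0.115]
    - [0,0,-0.085]
    - [0,0,0]
    - [0,0,0]
    - [0,0,0]
    - [0,0,0]
    - [0,0,0]

```text
clock: 7.77
eef_pos: [0.5639, -0.1135, 0.1598]
tcp_rot: [3.141, -0.0, 1.281]
wrist_force: [0.6, 0.3, 0.2]
grip_width: 0.966
```

Emit:
jog_arm:
  grip: [8.5,8.5]
  xyz:
    - [0,0,0]
    - [0,0,0]
  rotation:
    - [0,0,0]
    - [0,0,0]

```text
clock: 7.93
eef_pos: [0.5636, -0.1142, 0.1599]
tcp_rot: [3.141, 0.0, 1.284]
wrist_force: [0.1, -0.3, 1.1]
grip_width: 0.964
```

```bash
python3 - <<'E'
from h import *
to(.561,-.114,.043,73.7)
d=eyes.get_image("wrist"); f=d["frame"].copy()
import pickle; pickle.dump(d,open("w4.pkl","wb"))
for n,p in dict(orange=(.675,-.053,.08),gold=(.561,-.114,.04),blue=(.5565,-.0088,.04),red=(.6635,.057,.08),green=(.5558,.1046,.08)).items():
    u=proj(d,[p])[0]; print(n,u.round(0)); cv2.drawMarker(f,tuple(int(v) for v in u),(255,0,255),cv2.MARKER_CROSS,12)
cv2.imwrite("pics/w4.png",cv2.convertScaleAbs(f,alpha=1.2))
E
```

```text
t 7.93 p [ 0.5636 -0.1142  0.1599] yaw 73.6 rp [3.141 0.   ] grip 84.8 F [ 0.1 -0.3  1.1]
shift cm [-0.05 -0.25 11.69] turn z -0.002
orange [466.  71.]
gold [309. 203.]
blue [260.  65.]
red [ 408. -148.]
green [ 171. -186.]
```

View pics/w4.png

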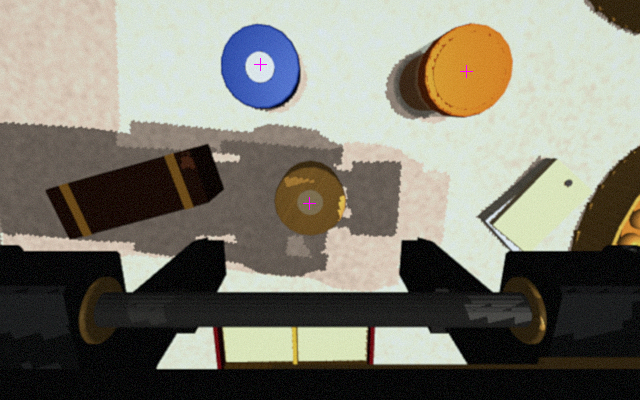

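The gold tin's disc is at (310,202), about 2.5 mm left of the jaw plane at 313. The brown carton's corner at (223,185) is clear of the finger path.

Emit:
jog_arm:
  grip: [8.5,8.5,8.5,8.5,8.5,5,5,5,5,5,5,5]
  xyz:
    - [0,-0.25,2]
    - [0,0,3.5]
    - [0,0,3.2]
    - [0,0,2]
    - [0,0,1.2]
    - [0,0,0]
    - [0,0,0]
    - [0,0,0]
    - [0,0,0]
    - [0,0,0]
    - [0,0,0]
    - [0,0,0]
  rotation:
    - [0,0,0]
    - [0,0,0]
    - [0,0,0]
    - [0,0,0]
    - [0,0,0]
    - [0,0,0]
    - [0,0,0]
    - [0,0,0]
    - [0,0,0]
    - [0,0,0]
    - [0,0,0]
    - [0,0,0]

```text
clock: 8.98
eef_pos: [0.5613, -0.1155, 0.0415]
tcp_rot: [3.139, 0.001, 1.281]
wrist_force: [-0.2, -2.5, 6.9]
grip_width: 0.628
```

```bash
python3 - <<'E'
from h import *
to(.5414,-.2560,.13,73.7)
E
```

```text
t 8.98 p [ 0.5613 -0.1155  0.0415] yaw 73.4 rp [3.139e+00 1.000e-03] grip 55.3 F [-0.2 -2.5  6.9]
shift cm [-14.04   2.03  -8.85] turn z -0.005
```

Emit:
jog_arm:
  grip: [5,5,5,5,5,5,5,5,5,5,5]
  xyz:
    - [0,0,-1]
    - [0,0,-2.5]
    - [-0.5,0,-3]
    - [-1.5,0.3,-1.5]
    - [-2.5,0.4,0]
    - [-3,0.5,0]
    - [-3,0.5,0]
    - [-2.2,0.3,0]
    - [-1.3,0,0]
    - [0,0,0]
    - [0,0,0]
  rotation:
    - [0,0,0]
    - [0,0,0]
    - [0,0,0]
    - [0,0,0]
    - [0,0,0]
    - [0,0,0]
    - [0,0,0]
    - [0,0,0]
    - [0,0,0]
    - [0,0,0]
    - [0,0,0]

```text
clock: 9.9
eef_pos: [0.5398, -0.2544, 0.1205]
tcp_rot: [-3.141, -0.001, 1.28]
wrist_force: [0.4, 0.1, -0.5]
grip_width: 0.632
```

```bash
python3 - <<'E'
from h import *
to(.5414,-.2560,.0455,73.7)
d=eyes.get_image("wrist"); cv2.imwrite("pics/w5.png",cv2.convertScaleAbs(d["frame"],alpha=1.2))
E
```

```text
t 9.9 p [ 0.5398 -0.2544  0.1205] yaw 73.3 rp [-3.141e+00 -1.000e-03] grip 55.6 F [ 0.4  0.1 -0.5]
shift cm [-0.11  0.2   7.5 ] turn z -0.006
```

View pics/w5.png

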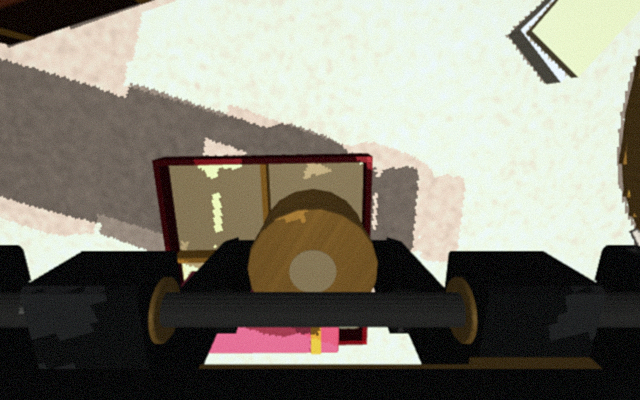

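The tray's small-cell edge runs (154,161) to (373,156), with the divider at x 266, so the cell centre is near x 319 against the jaw plane at 313. I'll shift +3 mm in tool y and lower the tin.

Emit:
jog_arm:
  grip: [5,5,5,5,5,5,5,5,5]
  xyz:
    - [-0.1,0.3,1]
    - [0,0,2]
    - [0,0,2]
    - [0,0,1.2]
    - [0,0,0.5]
    - [0,0,0.4]
    - [0,0,0.3]
    - [0,0,0.2]
    - [0,0,0]
  rotation:
    - [0,0,-0.006]
    - [0,0,0]
    - [0,0,0]
    - [0,0,0]
    - [0,0,0]
    - [0,0,0]
    - [0,0,0]
    - [0,0,0]
    - [0,0,0]

```text
clock: 10.7
eef_pos: [0.543, -0.2564, 0.0456]
tcp_rot: [3.14, 0.0, 1.287]
wrist_force: [-1.4, 3.1, 3.6]
grip_width: 0.628
```

Emit:
jog_arm:
  grip: [7,7,7,7,7,7.5,8.5,8.5,8.5,8.5,8.5,8.5]
  xyz:
    - [0,0,0]
    - [0,0,0]
    - [0,0,-1]
    - [0,0,-3]
    - [0,0,-3.5]
    - [0.5,0,-4]
    - [2,0.2,-3]
    - [4,0.4,0]
    - [4,0.4,0]
    - [4,0.4,0]
    - [4,0.4,0]
    - [4,0.4,0]
  rotation:
    - [0,0,0]
    - [0,0,0]
    - [0,0,0]
    - [0,0,0]
    - [0,0,0]
    - [0,0,0]
    - [0,0,0]
    - [0,0,0]
    - [0,0,0]
    - [0,0,0]
    - [0,0,0]
    - [0,0,0]

```text
clock: 11.7
eef_pos: [0.6272, -0.045, 0.1905]
tcp_rot: [3.14, 0.0, 1.287]
wrist_force: [0.1, 0.1, -0.4]
grip_width: 0.969
```

Emit:
jog_arm:
  grip: [8.5,8.5,8.5,8.5,8.5]
  xyz:
    - [4,0.3,0]
    - [4,0.2,0]
    - [2.5,0,0]
    - [0,0,0]
    - [0,0,0]
  rotation:
    - [0,0,0]
    - [0,0,0]
    - [0,0,0]
    - [0,0,0]
    - [0,0,0]

```text
clock: 12.12
eef_pos: [0.661, 0.0536, 0.1899]
tcp_rot: [3.141, 0.0, 1.289]
wrist_force: [-0.2, -0.3, -0.5]
grip_width: 0.968
```

```bash
python3 - <<'E'
from h import *
to(.6635,.057,.072,73.7)
d=eyes.get_image("wrist"); f=d["frame"].copy()
import pickle; pickle.dump(d,open("w6.pkl","wb"))
for n,p in dict(red=(.6635,.057,.08),green=(.5558,.1046,.08)).items():
    u=proj(d,[p])[0]; print(n,u.round(0)); cv2.drawMarker(f,tuple(int(v) for v in u),(255,0,255),cv2.MARKER_CROSS,12)
s=readout.get_state()["eef_pos"]; print("jaw plane px at z .08",proj(d,[[s[0],s[1],.08]]))
cv2.imwrite("pics/w6.png",cv2.convertScaleAbs(f,alpha=1.2))
E
```

```text
t 12.12 p [0.661  0.0536 0.1899] yaw 73.9 rp [3.141 0.   ] grip 85.2 F [-0.2 -0.3 -0.5]
shift cm [ 0.4   0.15 11.79] turn z 0.003
red [315. 201.]
green [155. 180.]
jaw plane px at z .08 [[313.01700427 207.62781502]]
```

View pics/w6.png

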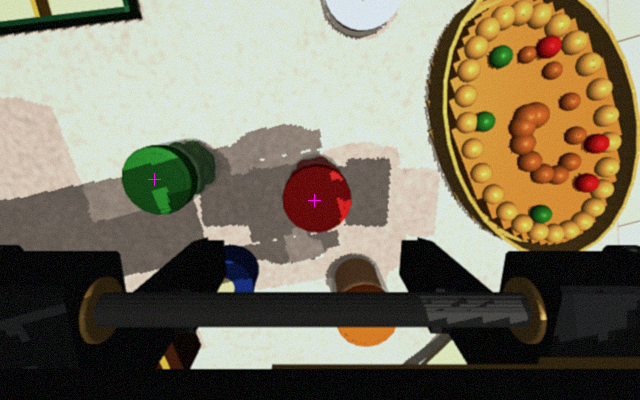

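The red lid is centred at (317,199), so I'll shift +2 mm in y and +5 mm in x, then descend and grip gently.

Emit:
jog_arm:
  grip: [8.5,8.5,8.5,8.5,8.5,4.7,4.7,4.7,4.7,4.7,4.7,4.7]
  xyz:
    - [0.5,0.2,2]
    - [0,0,3.5]
    - [0,0,3.2]
    - [0,0,2]
    - [0,0,1.1]
    - [0,0,0]
    - [0,0,0]
    - [0,0,0]
    - [0,0,0]
    - [0,0,0]
    - [0,0,0]
    - [0,0,0]
  rotation:
    - [0,0,0]
    - [0,0,0]
    - [0,0,0]
    - [0,0,0]
    - [0,0,0]
    - [0,0,0]
    - [0,0,0]
    - [0,0,0]
    - [0,0,0]
    - [0,0,0]
    - [0,0,0]
    - [0,0,0]

```text
clock: 13.17
eef_pos: [0.6648, 0.0566, 0.0726]
tcp_rot: [3.139, -0.0, 1.287]
wrist_force: [0.5, -0.1, 5.7]
grip_width: 0.585
```

```bash
python3 - <<'E'
from h import *
to(.4704,-.2351,.2,73.7)
E
```

```text
t 13.17 p [0.6648 0.0566 0.0726] yaw 73.7 rp [ 3.139 -0.   ] grip 51.4 F [ 0.5 -0.1  5.7]
shift cm [-33.46 -10.47 -12.74] turn z 0.001
```

Emit:
jog_arm:
  grip: [4.7,4.7,4.7,4.7,4.7,4.7,4.7,4.7,4.7,4.7,4.7,4.7]
  xyz:
    - [0,0,-1]
    - [0,0,-2.5]
    - [0,0,-3.5]
    - [-0.5,0,-3]
    - [-1.5,-0.5,-1.5]
    - [-2.5,-0.8,0]
    - [-3,-1,0]
    - [-3,-1,0]
    - [-3,-1,0]
    - [-3,-1,0]
    - [-3,-1,0]
    - [-3,-1,0]
  rotation:
    - [0,0,0]
    - [0,0,0]
    - [0,0,0]
    - [0,0,0]
    - [0,0,0]
    - [0,0,0]
    - [0,0,0]
    - [0,0,0]
    - [0,0,0]
    - [0,0,0]
    - [0,0,0]
    - [0,0,0]

```text
clock: 14.17
eef_pos: [0.5299, -0.1396, 0.1867]
tcp_rot: [-3.141, -0.0, 1.287]
wrist_force: [0.3, -1.0, -0.7]
grip_width: 0.579
```

Emit:
jog_arm:
  grip: [4.7,4.7,4.7,4.7,4.7,4.7,4.7]
  xyz:
    - [-3,-1,0]
    - [-3,-1,0]
    - [-2.7,-0.7,1]
    - [-1.5,-0.4,1.5]
    - [-0.7,0,1.5]
    - [0,0,0]
    - [0,0,0]
  rotation:
    - [0,0,0]
    - [0,0,0]
    - [0,0,0]
    - [0,0,0]
    - [0,0,0]
    - [0,0,0]
    - [0,0,0]

```text
clock: 14.75
eef_pos: [0.4706, -0.2346, 0.1464]
tcp_rot: [-3.14, -0.001, 1.286]
wrist_force: [0.7, -0.2, -1.6]
grip_width: 0.589
```

```bash
python3 - <<'E'
from h import *
to(.4704,-.2351,.0766,73.7)
d=eyes.get_image("wrist"); cv2.imwrite("pics/w7.png",cv2.convertScaleAbs(d["frame"],alpha=1.2))
E
```

```text
t 14.75 p [ 0.4706 -0.2346  0.1464] yaw 73.7 rp [-3.14e+00 -1.00e-03] grip 51.8 F [ 0.7 -0.2 -1.6]
shift cm [-0.06 -0.01  6.98] turn z -0.0
```

View pics/w7.png

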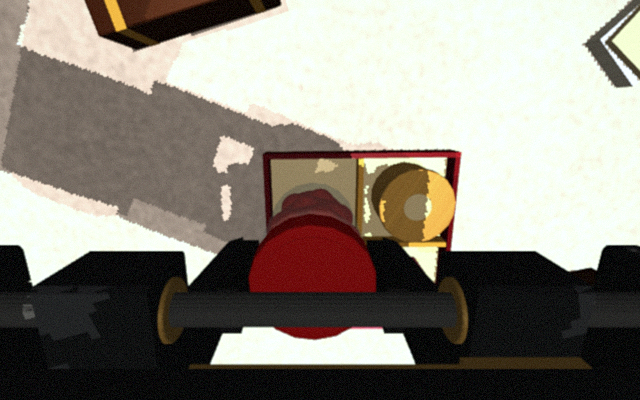

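The gold tin sits in its cell. The empty cell spans x 271–356, so its centre is 313, in line with the jaw plane. I'll lower the jar straight down.

Emit:
jog_arm:
  grip: [4.7,4.7,4.7,4.7,4.7,4.7,4.7,4.7,4.7,4.7]
  xyz:
    - [0,0,1]
    - [0,0,1.8]
    - [0,0,1.6]
    - [0,0,1]
    - [0,0,0.6]
    - [0,0,0.4]
    - [0,0,0.3]
    - [0,0,0.2]
    - [0,0,0.1]
    - [0,0,0]
  rotation:
    - [0,0,0]
    - [0,0,0]
    - [0,0,0]
    - [0,0,0]
    - [0,0,0]
    - [0,0,0]
    - [0,0,0]
    - [0,0,0]
    - [0,0,0]
    - [0,0,0]

```text
clock: 15.63
eef_pos: [0.471, -0.2349, 0.0767]
tcp_rot: [3.141, 0.0, 1.287]
wrist_force: [-0.5, 0.0, -1.8]
grip_width: 0.586
```

Emit:
jog_arm:
  grip: [4.7,4.7,4.7]
  xyz:
    - [0,0,0.1]
    - [0,0,0]
    - [0,0,0]
  rotation:
    - [0,0,0]
    - [0,0,0]
    - [0,0,0]

```text
clock: 15.88
eef_pos: [0.4711, -0.235, 0.0765]
tcp_rot: [3.14, 0.001, 1.287]
wrist_force: [-1.9, 0.7, 6.6]
grip_width: 0.586
```

Emit:
jog_arm:
  grip: [6.5,6.5,6.5,6.5,6.5,6.8,7,7,7,7,7,7]
  xyz:
    - [0,0,0]
    - [0,0,0]
    - [0,0,-1]
    - [0,0,-3]
    - [0,0,-4]
    - [0,0,-3]
    - [0,0,0]
    - [0,0,0]
    - [0,0,0]
    - [0,0,0]
    - [0,0,0]
    - [0,0,0]
  rotation:
    - [0,0,0]
    - [0,0,0]
    - [0,0,0]
    - [0,0,0]
    - [0,0,0]
    - [0,0,0.117]
    - [0,0,0.117]
    - [0,0,0.117]
    - [0,0,0.117]
    - [0,0,0.117]
    - [0,0,0.117]
    - [0,0,0.117]

```text
clock: 16.88
eef_pos: [0.4709, -0.2347, 0.1861]
tcp_rot: [3.141, -0.0, 0.462]
wrist_force: [-0.2, 0.7, 0.1]
grip_width: 0.792
```

Emit:
jog_arm:
  grip: [7,7,7,7,7,7,7,7,7,7,7]
  xyz:
    - [0,0,0]
    - [0,0,0]
    - [0,0,0]
    - [0,0,0]
    - [-0.7,-3,0]
    - [-0.8,-4,0]
    - [-0.8,-4,0]
    - [-0.7,-3.5,0]
    - [-0.6,-2.3,0]
    - [0,0,0]
    - [0,0,0]
  rotation:
    - [0,0,0.117]
    - [0,0,0.117]
    - [0,0,0.117]
    - [0,0,0.117]
    - [0,0,0]
    - [0,0,0]
    - [0,0,0]
    - [0,0,0]
    - [0,0,0]
    - [0,0,0]
    - [0,0,0]

```text
clock: 17.8
eef_pos: [0.4349, -0.0661, 0.1862]
tcp_rot: [3.141, -0.001, 0.002]
wrist_force: [-0.4, 0.7, 0.5]
grip_width: 0.794
```

```bash
python3 - <<'E'
from h import *
to(.4355,-.067,.05,0)
d=eyes.get_image("wrist"); cv2.imwrite("pics/w8.png",cv2.convertScaleAbs(d["frame"],alpha=1.4))
import pickle; pickle.dump(d,open("w8.pkl","wb"))
s=readout.get_state()["eef_pos"]; print(proj(d,[[s[0],s[1],.046],[.4355,-.067,.046]]))
E
```

```text
t 17.8 p [ 0.4349 -0.0661  0.1862] yaw 0.1 rp [ 3.141e+00 -1.000e-03] grip 69.8 F [-0.4  0.7  0.5]
shift cm [ 0.06  0.09 13.62] turn z 0.002
[[312.43951584 196.03479192]
 [312.4662781  195.74578486]]
```

View pics/w8.png

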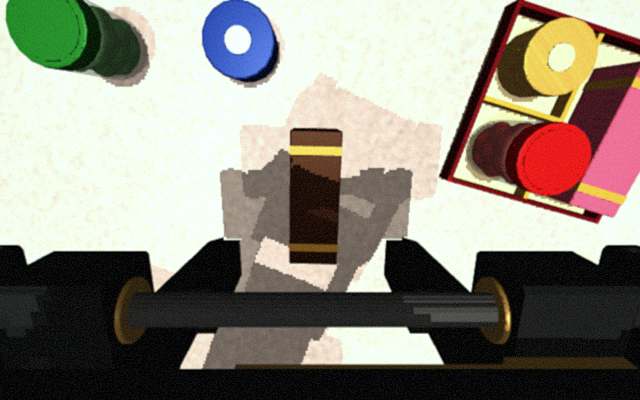

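The square tray is correctly filled, and the brown carton's top is centred at (315,197), in line with the jaws. Now to take it.

Emit:
jog_arm:
  grip: [7,7,7,7,7,7,3.5,3.5,3.5,3.5,3.5,3.5]
  xyz:
    - [0,0.1,2]
    - [0,0,3.5]
    - [0,0,3.5]
    - [0,0,2.5]
    - [0,0,1.5]
    - [0,0,0.6]
    - [0,0,0]
    - [0,0,0]
    - [0,0,0]
    - [0,0,0]
    - [0,0,0]
    - [0,0,0]
  rotation:
    - [0,0,0]
    - [0,0,0]
    - [0,0,0]
    - [0,0,0]
    - [0,0,0]
    - [0,0,0]
    - [0,0,0]
    - [0,0,0]
    - [0,0,0]
    - [0,0,0]
    - [0,0,0]
    - [0,0,0]

```text
clock: 18.85
eef_pos: [0.4354, -0.068, 0.0502]
tcp_rot: [3.141, -0.002, -0.0]
wrist_force: [-1.4, -1.0, 6.9]
grip_width: 0.476
```

```bash
python3 - <<'E'
from h import *
to(.419,.297,.17,-9.8)
E
```

```text
t 18.85 p [ 0.4354 -0.068   0.0502] yaw -0.0 rp [ 3.141e+00 -2.000e-03] grip 41.9 F [-1.4 -1.   6.9]
shift cm [ -7.83 -35.69 -11.98] turn z 0.171
```

Emit:
jog_arm:
  grip: [3.5,3.5,3.5,3.5,3.5,3.5,3.5,3.5,3.5,3.5,3.5,3.5]
  xyz:
    - [0,0,-1]
    - [0,0,-3]
    - [0,0,-4]
    - [0,0,-3]
    - [-0.5,-2,-1]
    - [-0.8,-3.5,0]
    - [-0.8,-3.7,0]
    - [-0.8,-3.7,0]
    - [-0.8,-3.7,0]
    - [-0.8,-3.7,0]
    - [-0.8,-3.7,0]
    - [-0.8,-3.7,0]
  rotation:
    - [0,0,0]
    - [0,0,0]
    - [0,0,0.085]
    - [0,0,0.086]
    - [0,0,0]
    - [0,0,0]
    - [0,0,0]
    - [0,0,0]
    - [0,0,0]
    - [0,0,0]
    - [0,0,0]
    - [0,0,0]

```text
clock: 19.85
eef_pos: [0.4212, 0.2175, 0.1695]
tcp_rot: [3.142, 0.0, -0.171]
wrist_force: [0.5, -0.3, -2.2]
grip_width: 0.476
```

Emit:
jog_arm:
  grip: [3.5,3.5,3.5,3.5,3.5,3.5]
  xyz:
    - [-0.8,-3.5,0]
    - [-0.5,-2.5,0]
    - [-0.4,-2,0]
    - [0,0,0]
    - [0,0,0]
    - [0,0,0]
  rotation:
    - [0,0,0]
    - [0,0,0]
    - [0,0,0]
    - [0,0,0]
    - [0,0,0]
    - [0,0,0]

```text
clock: 20.35
eef_pos: [0.4186, 0.2967, 0.1692]
tcp_rot: [3.141, 0.0, -0.171]
wrist_force: [0.6, -0.6, -1.3]
grip_width: 0.475
```

```bash
python3 - <<'E'
from h import *
to(.419,.297,.054,-9.8)
d=eyes.get_image("wrist"); f=d["frame"].copy()
import pickle; pickle.dump(d,open("w9.pkl","wb"))
c=np.array([.4555,.2905]);a=np.radians(-9.8);R=np.array([[np.cos(a),-np.sin(a)],[np.sin(a),np.cos(a)]])
for q in [(113,-39),(113,39),(37,-35),(37,35)]:
    p=c+R@np.array(q)/1e3; u=proj(d,[[*p,.02]])[0]; print(q,u.round(1))
    cv2.drawMarker(f,tuple(int(v) for v in u),(255,0,255),cv2.MARKER_CROSS,12)
cv2.imwrite("pics/w9.png",cv2.convertScaleAbs(f,alpha=1.3))
E
```

```text
t 20.35 p [0.4186 0.2967 0.1692] yaw -9.8 rp [3.141 0.   ] grip 41.8 F [ 0.6 -0.6 -1.3]
shift cm [ 0.03 -0.04 11.52] turn z -0.0
(113, -39) [363.6  -3.8]
(113, 39) [258.1  -3.9]
(37, -35) [354.7 103.5]
(37, 35) [267.3 103.5]
```

View pics/w9.png

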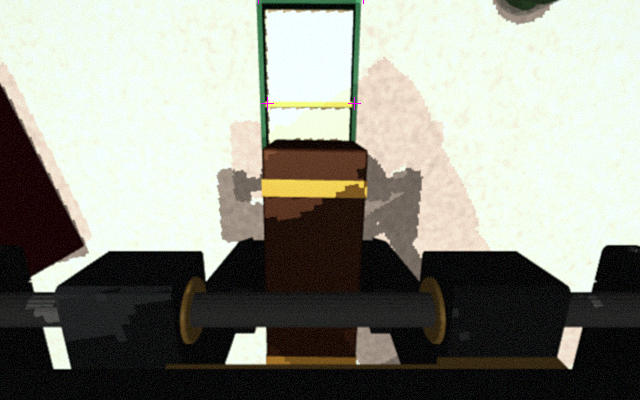

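The long tray's divider is centred at (309,104), about 2 mm left of the jaw plane. I'll make that small correction and lower the carton.

Emit:
jog_arm:
  grip: [3.5,3.5,3.5,3.5,3.5,3.5,3.5,3.5,3.5,3.5,3.5]
  xyz:
    - [0,-0.2,1.5]
    - [0,0,2.5]
    - [0,0,2.5]
    - [0,0,2]
    - [0,0,1.2]
    - [0,0,0.7]
    - [0,0,0.5]
    - [0,0,0.4]
    - [0,0,0.2]
    - [0,0,0.1]
    - [0,0,0]
  rotation:
    - [0,0,0]
    - [0,0,0]
    - [0,0,0]
    - [0,0,0]
    - [0,0,0]
    - [0,0,0]
    - [0,0,0]
    - [0,0,0]
    - [0,0,0]
    - [0,0,0]
    - [0,0,0]

```text
clock: 21.32
eef_pos: [0.4195, 0.2992, 0.0542]
tcp_rot: [-3.141, -0.001, -0.171]
wrist_force: [-1.4, -2.9, 2.8]
grip_width: 0.478
```

Emit:
jog_arm:
  grip: [5.8,5.8,5.8,5.8,5.8,7,8.5,8.5,8.5,8.5,8.5,8.5]
  xyz:
    - [0,0,0]
    - [0,0,0]
    - [0,0,0]
    - [0,0,-1]
    - [0,0,-3]
    - [0,0,-4]
    - [0,0,-4]
    - [1.3,1.3,-1.6]
    - [2.8,2.7,0]
    - [2.8,2.7,0]
    - [2.8,2.7,0]
    - [2.8,2.7,0]
  rotation:
    - [0,0,0]
    - [0,0,0]
    - [0,0,0]
    - [0,0,0]
    - [0,0,0]
    - [0,0,0]
    - [0,0,0]
    - [0,0,0]
    - [0,0,0]
    - [0,0,0]
    - [0,0,0]
    - [0,0,0]

```text
clock: 22.32
eef_pos: [0.5224, 0.1573, 0.1905]
tcp_rot: [-3.141, -0.001, -0.171]
wrist_force: [0.8, 0.1, -0.2]
grip_width: 0.964
```

Emit:
jog_arm:
  grip: [8.5,8.5,8.5,8.5,8.5,8.5,8.5,8.5,8.5]
  xyz:
    - [2.8,2.7,0]
    - [2.8,2.7,0]
    - [2.8,2.7,0]
    - [2.8,2.7,0]
    - [2.8,2.7,0]
    - [2.8,2.7,0]
    - [1.8,1.8,0]
    - [0,0,0]
    - [0,0,0]
  rotation:
    - [0,0,0]
    - [0,0,0]
    - [0,0,0]
    - [0,0,0]
    - [0,0,0]
    - [0,0,0]
    - [0,0,0]
    - [0,0,0]
    - [0,0,0]

```text
clock: 23.07
eef_pos: [0.6744, -0.0512, 0.1894]
tcp_rot: [-3.141, 0.0, -0.173]
wrist_force: [0.4, 0.8, -0.1]
grip_width: 0.964
```

```bash
python3 - <<'E'
from h import *
to(.676,-.053,.072,-9.8)
d=eyes.get_image("wrist")
s=readout.get_state()["eef_pos"]; print(proj(d,[[s[0],s[1],.08],[.676,-.053,.08]]))
cv2.imwrite("pics/w10.png",cv2.convertScaleAbs(d["frame"],alpha=1.3))
E
```

```text
t 23.07 p [ 0.6744 -0.0512  0.1894] yaw -9.9 rp [-3.141  0.   ] grip 84.9 F [ 0.4  0.8 -0.1]
shift cm [ 0.19  0.15 11.74] turn z -0.002
[[309.85755198 207.39253918]
 [313.39164884 204.17828486]]
```

View pics/w10.png

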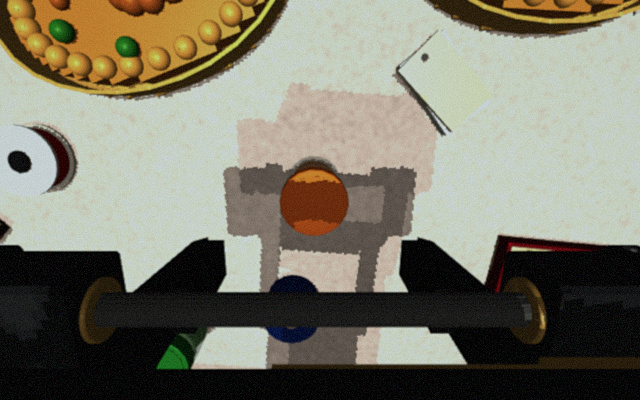

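The orange lid is centred at (315,202), so I'll shift +2 mm in y and +4 mm in x, then descend and grip.

Emit:
jog_arm:
  grip: [8.5,8.5,8.5,8.5,8.5,4.7,4.7,4.7,4.7,4.7,4.7,4.7]
  xyz:
    - [0.4,0.2,2]
    - [0,0,3.5]
    - [0,0,3.2]
    - [0,0,2]
    - [0,0,1.1]
    - [0,0,0]
    - [0,0,0]
    - [0,0,0]
    - [0,0,0]
    - [0,0,0]
    - [0,0,0]
    - [0,0,0]
  rotation:
    - [0,0,0]
    - [0,0,0]
    - [0,0,0]
    - [0,0,0]
    - [0,0,0]
    - [0,0,0]
    - [0,0,0]
    - [0,0,0]
    - [0,0,0]
    - [0,0,0]
    - [0,0,0]
    - [0,0,0]

```text
clock: 24.12
eef_pos: [0.6784, -0.0529, 0.0726]
tcp_rot: [-3.142, -0.002, -0.171]
wrist_force: [-1.9, 0.6, 7.2]
grip_width: 0.588
```

```bash
python3 - <<'E'
from h import *
import pickle
d=pickle.load(open("w9.pkl","rb"))
print("divider mid",ground(d,(307.5,104),.02).round(4))
c=np.array([.4555,.2905]);a=np.radians(-9.8);R=np.array([[np.cos(a),-np.sin(a)],[np.sin(a),np.cos(a)]])
print("small cell by estimate",c+R@[.074,0], "by wrist", ground(d,(307.5,104),.02)[:2]+R@[.037,0])
to(.5295,.279,.2,-9.8)
E
```

```text
divider mid [0.4921 0.287  0.02  ]
small cell by estimate [0.52842018 0.2779045 ] by wrist [0.5285422  0.28072035]
t 24.12 p [ 0.6784 -0.0529  0.0726] yaw -9.8 rp [-3.142e+00 -2.000e-03] grip 51.7 F [-1.9  0.6  7.2]
shift cm [-20.32 -30.17 -12.74] turn z -0.0
```

Emit:
jog_arm:
  grip: [4.7,4.7,4.7,4.7,4.7,4.7,4.7,4.7,4.7,4.7,4.7,4.7]
  xyz:
    - [0,0,-1]
    - [0,0,-2.5]
    - [0,0,-3.5]
    - [0,0,-3.5]
    - [-0.8,-1.2,-1.5]
    - [-1.6,-2.4,0]
    - [-2,-3,0]
    - [-2,-3,0]
    - [-2,-3,0]
    - [-2,-3,0]
    - [-2,-3,0]
    - [-2,-3,0]
  rotation:
    - [0,0,0]
    - [0,0,0]
    - [0,0,0]
    - [0,0,0]
    - [0,0,0]
    - [0,0,0]
    - [0,0,0]
    - [0,0,0]
    - [0,0,0]
    - [0,0,0]
    - [0,0,0]
    - [0,0,0]

```text
clock: 25.12
eef_pos: [0.5708, 0.1865, 0.1907]
tcp_rot: [3.141, 0.002, -0.171]
wrist_force: [0.2, -0.7, -2.5]
grip_width: 0.583
```

Emit:
jog_arm:
  grip: [4.7,4.7,4.7,4.7,4.7,4.7,4.7]
  xyz:
    - [-2,-3,0]
    - [-2,-3,0]
    - [-1.3,-1.9,1]
    - [-0.7,-0.8,1.5]
    - [0,0,1.5]
    - [0,0,0]
    - [0,0,0]
  rotation:
    - [0,0,0]
    - [0,0,0]
    - [0,0,0]
    - [0,0,0]
    - [0,0,0]
    - [0,0,0]
    - [0,0,0]

```text
clock: 25.7
eef_pos: [0.5276, 0.2806, 0.1507]
tcp_rot: [3.141, 0.002, -0.171]
wrist_force: [0.5, -0.5, -1.8]
grip_width: 0.587
```

```bash
python3 - <<'E'
from h import *
to(.5287,.280,.0766,-9.8)
d=eyes.get_image("wrist"); cv2.imwrite("pics/w11.png",cv2.convertScaleAbs(d["frame"],alpha=1.3))
E
```

```text
t 25.7 p [0.5276 0.2806 0.1507] yaw -9.8 rp [3.141e+00 2.000e-03] grip 51.7 F [ 0.5 -0.5 -1.8]
shift cm [0.12 0.04 7.41] turn z 0.0
```

View pics/w11.png

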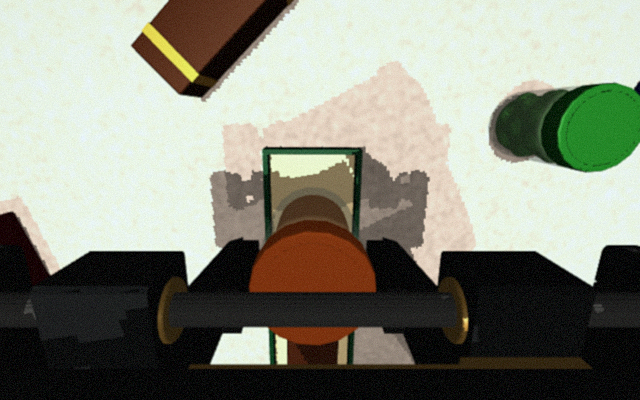

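The tray end spans x 263–363, so its middle is 313 and the jar is centred on it. Lowering now.

Emit:
jog_arm:
  grip: [4.7,4.7,4.7,4.7,4.7,4.7,4.7,4.7,4.7,4.7,4.7]
  xyz:
    - [0.1,0,1]
    - [0,0,1.9]
    - [0,0,1.8]
    - [0,0,1.1]
    - [0,0,0.6]
    - [0,0,0.4]
    - [0,0,0.3]
    - [0,0,0.2]
    - [0,0,0.1]
    - [0,0,0]
    - [0,0,0]
  rotation:
    - [0,0,0]
    - [0,0,0]
    - [0,0,0]
    - [0,0,0]
    - [0,0,0]
    - [0,0,0]
    - [0,0,0]
    - [0,0,0]
    - [0,0,0]
    - [0,0,0]
    - [0,0,0]

```text
clock: 26.67
eef_pos: [0.5297, 0.2803, 0.0778]
tcp_rot: [-3.141, -0.001, -0.171]
wrist_force: [1.0, -0.5, -2.2]
grip_width: 0.583
```

Emit:
jog_arm:
  grip: [4.7,4.7,4.7,4.7]
  xyz:
    - [0,0,0.1]
    - [0,0,0.1]
    - [0,0,0]
    - [0,0,0]
  rotation:
    - [0,0,0]
    - [0,0,0]
    - [0,0,0]
    - [0,0,0]

```text
clock: 27.0
eef_pos: [0.5298, 0.2803, 0.0766]
tcp_rot: [-3.141, -0.001, -0.171]
wrist_force: [-2.2, -1.0, 7.0]
grip_width: 0.582
```

Contact with the floor. I'll release, rise clear and check.

Emit:
jog_arm:
  grip: [6.5,6.5,6.5,6.5,6.5,6.5,6.5,6.5,6.5,6.5,6.5]
  xyz:
    - [0,0,0]
    - [0,0,0]
    - [0,0,0]
    - [0,0,-1]
    - [0,0,-3]
    - [0,0,-4]
    - [-2,0,-4]
    - [-4,0,-3]
    - [-4,0,-2]
    - [0,0,0]
    - [0,0,0]
  rotation:
    - [0,0,0]
    - [0,0,0]
    - [0,0,0]
    - [0,0,0]
    - [0,0,0]
    - [0,0,0]
    - [0,0,0]
    - [0,0,0]
    - [0,0,0]
    - [0,0,0]
    - [0,0,0]

```text
clock: 27.92
eef_pos: [0.4407, 0.2959, 0.2384]
tcp_rot: [-3.14, -0.003, -0.17]
wrist_force: [0.5, -0.1, -0.3]
grip_width: 0.737
```

```bash
python3 - <<'E'
from h import *
to(.53,.28,.2,-9.8)
d=eyes.get_image("wrist"); s=eyes.get_image("scene")
a=cv2.resize(d["frame"],(400,250)); b=cv2.resize(s["frame"][110:340,230:530],(400,307),interpolation=cv2.INTER_CUBIC)
f=np.vstack([cv2.resize(a,(640,400))[:270],np.hstack([b,np.zeros((307,240,3),np.uint8)])])
cv2.imwrite("pics/end.png",cv2.convertScaleAbs(f,alpha=1.4))
E
```

```text
t 27.92 p [0.4407 0.2959 0.2384] yaw -9.7 rp [-3.14e+00 -3.00e-03] grip 64.8 F [ 0.5 -0.1 -0.3]
shift cm [9.07 0.05 3.84] turn z 0.001
```

View pics/end.png

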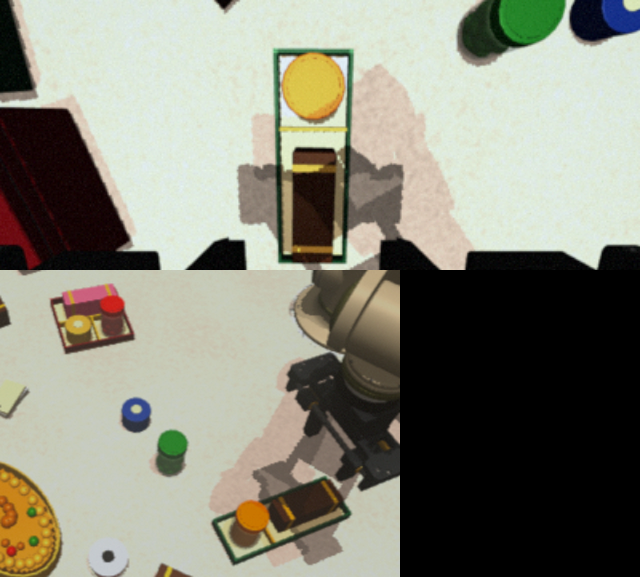

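```bash
python3 - <<'E'
from h import *
d=eyes.get_image("wrist")
a=np.radians(-9.8);R=np.array([[np.cos(a),-np.sin(a)],[np.sin(a),np.cos(a)]]);dv=ground(d,(313.5,129),.019)[:2]
for n,px,z in(("carton near end",(314,262),.05),("carton far end",(314,149),.05),("tray end",(312,260),.02),("jar",(313,87),.084)):
    print(n,"tray x,y from divider mm",((R.T@(ground(d,px,z)[:2]-dv))*1e3).round(1))
E
```

```text
carton near end tray x,y from divider mm [-133.3   -0.5]
carton far end tray x,y from divider mm [-17.   -0.3]
tray end tray x,y from divider mm [-145.2    1.6]
jar tray x,y from divider mm [35.8  0.8]
```

```bash
python3 -c "
from workcell import job
print(job.job_done())"
```

```text
the job is handed in; nothing more can be done
None
```

Both gift boxes are made up and the job is handed in at about 28 s on the robot's clock, well under the 112 s limit.

- **Square tray:** the pink carton is in the long cell, and the gold tin and red-lidded cherry jar are in the two small cells.
- **Long tray:** the brown carton that started nearest the base is in the long cell, and the orange-lidded jar is in the small cell.
- **Left alone:** the green-lidded jar and the blue tin were not handled and are still standing.

**Last checks:** the final pictures show everything upright in its cell. Measured in the long tray, the brown carton clears both cell ends by about 13–15 mm, and the orange jar is about 1 mm off centre. I checked the square tray only by eye in the pictures. Each item was lowered until the wrist force showed light contact (7 N or less) before release, and the arm ended clear of everything.

**Disagreement:** the two outside cameras put things up to about 6 mm too far towards +y compared with the wrist camera. I trusted the wrist camera, and the grasps and fits agreed with it.

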